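Eject a formed bracket with the knob under the die table and tray it

TASK

The formed bracket sits sunk in the open die. Wind the five-armed star knob under the die table anticlockwise (seen from above) right to its stop, so that the ejector lifts the bracket out of the cavity; then take the bracket out, lower it (do not drop it) into the free bay of the tray, the one with the rubber liner, and leave it lying flat on its feet. Leave the ejector up, and do not disturb the bracket already in the tray or anything else on the bench.

Things in the scene. Friction and masses are not known exactly. Their poses are not given: they have to be found in the camera images.
- tray: Fixed grey tray, 170 (x) by 200 (y) by 20 mm high, walls 5 mm, floor top at 5 mm. Origin at the centre of its underside. A divider along x parts it into two bays, each 160 by 92 mm, centres at y = +-48.5 mm.
- liner: Fixed black rubber pad 152 (x) by 84 (y) by 2 mm lying in the free bay, which may be either one. Origin at the centre of its underside; axes as the tray's; its top is 7 mm above the bench.
- old_bracket: A bracket of the same form, loose, standing in the middle of the other bay, length along the tray's x; leave it.
- reel: Bystander: grey plastic reel standing on end, 60 mm diameter, 56 mm high, near the knob on the stand's +y side. Origin at the centre of its base.
- spray_can: Bystander: can, 52 mm diameter, 150 mm high, near the knob on the stand's -y side. Origin at the centre of its base.
- jar: Bystander: small closed glass jar, 36 mm diameter, 55 mm high, standing on the die table's plate at its front corner on the -y side, about x = -52, y = -97 mm in the stand's frame. Origin at the centre of its base.
- meter: Bystander: black hand-held multimeter lying flat, 150 (x) by 74 (y) by 46 mm high with its dial. Origin at the centre of its underside.
- screwdriver: Bystander: screwdriver lying on the bench, 180 mm long (x).
- mug: Bystander: white mug, 76 mm diameter, 90 mm high, handle to its +y. Origin at the centre of its base.
- pliers: Bystander: pliers lying on the bench, about 180 mm long (x), 13 mm high.
- stand: Fixed grey die table. Origin on the bench under the centre of its top plate; front is its -x side, z up. Plate 150 (x) by 240 (y) by 12 mm thick, underside 100 mm, top 112 mm above the bench, on two upright cheeks 10 mm thick at y = +-115 mm, x = -20 to +75 mm; open below at the front. It carries the die and, under its front edge, the star knob.
- die_top (a point): Centre of the die cavity's mouth, at x = +22, y = 0, 158 mm above the bench in the stand's frame; axes as the stand's. The die is a dark steel block on the plate, 96 (x) by 176 (y) by 46 mm high, with an open cavity 54 (x) by 146 (y) mm, 36 mm deep (floor 122 mm above the bench).
- knob_axis (a point): On the star knob's vertical axis, level with its arms (84 mm above the bench): x = -65, y = 0 mm in the stand's frame, 10 mm behind the plate's front edge; axes as the stand's. The knob hangs under the plate: black hub of 48 mm diameter, five level steel arms 12 mm thick, 72 degrees apart. Arms pointing forward stand out in front of the plate, free to push or pinch from above.
- ball0 (a point): Centre of the black ball, 24 mm diameter, at the end of arm 0 of the star knob, 100 mm from the axis; it turns with the knob. All five arms end in such a ball. At joint value 0 arm 0 points straight to the front (stand -x), its ball 90 mm in front of the plate's edge; the others follow every 72 degrees.
- star_knob (a joint): Star knob angle, rad, growing anticlockwise seen from above (an arm in front moves towards stand -y). Range 0 to 2.6 with a hard stop at 2.6; starts between 0 and 0.65. Friction about 0.3 N m (3 N at a ball); stays where left. It raises two ejector pads 11.5 mm per rad; they meet the bracket's feet at 0.69 rad and at the stop hold it 22 mm above the cavity floor.
- bracket: Formed aluminium bracket, 140 long (x), 48 wide (y), 34 mm high, 0.2 to 0.35 kg. Origin: centre of its underside. Upside-down channel 96 mm long, flat top, walls 4 mm, and a foot 22 mm long, 4 mm thick at each end. Starts on the cavity floor, length along stand y, top 2 mm below the die's, 3 mm from the walls; at the knob's stop its top is 20 mm above the die's, to be gripped across its width.
Mind the look-alikes: they are no part of the job. What is shaped like the bracket but brown or purple is not meant.

How it is judged:
On the way, in this order (a step that is already met when the one before it is completed fails the run):
1. the star knob is wound to its stop while the bracket is still in the die (value of joint star_knob above 2.4 rad and horizontal distance between bracket and die_top below 0.02 m), for 0.2 s.
2. the bracket is lifted clear of the die (z of bracket in the frame of die_top above 0.01 m), for 0.1 s.
At the end, for the whole second after the job is handed in: The bracket lies at rest on its feet on the rubber liner in the free bay, within 15 mm lengthwise and 28 mm crosswise of the liner's centre, its underside no more than 5 mm above the liner, tilted under 0.1 rad; the knob is still within 0.2 rad of its stop (x of bracket in the frame of liner between -0.015 and 0.015 m and y of bracket in the frame of liner between -0.028 and 0.028 m and z of bracket in the frame of liner between -0.003 and 0.007 m and angle between bracket's own z axis and vertical below 0.1 rad and linear speed of bracket below 0.02 m/s and angular speed of bracket below 0.1 rad/s and value of joint star_knob above 2.4 rad); the robot touches nothing.
It fails at once if the bracket is dropped into the tray (let go with its underside more than about 15 mm above the liner) (horizontal distance between bracket and liner below 0.09 m and z of bracket in the frame of liner above 0.017 m and contact force between the fingers and bracket below 0.05 N).
It fails at once if a bystander is moved by more than 30 mm (distance of any of jar, reel, spray_can, meter, screwdriver, mug, pliers, old_bracket from where it was at the start of the episode above 0.03 m).
It fails at once if the jar, reel, can or mug is tipped over (angle between any of jar, reel, spray_can, mug's own z axis and vertical above 0.5 rad).
It also fails if it takes over 69 s, if anything falls off the work surface, if the arm or the gripper's body presses on something with over 40 N, if the wrist force passes 120 N, or if a joint passes its speed limit or range.

ROBOT

A 6-joint arm with a two-finger parallel gripper is mounted at the origin on the work surface. World frame = base frame: x ahead of the robot, y to its left, z up, the work surface at z = 0. Lengths are in m, angles in rad, forces in N, time in s.
With the tool pointing down it reaches from about 0.35 to 0.775 m from the base axis. Payload 5.5 kg.
Tool frame: the origin (TCP) lies at the very end of the fingers, on their centre line; the grasp point (between the pads) lies hold_point_z behind it (hold_point_z is the distance from the TCP to the grasp point, in m); x points along the fingers, y is the direction in which the jaws open and shut, and the axes are right-handed (so a half turn about x gives the same grasp; the last joint's range is limited). The gripper opens to 85 mm and grips with 20 to 120 N. Pads are 22 mm wide; open, the fingers measure 114 mm over their backs; the gripper's body (76 mm by 85 mm) begins 54 mm behind the grasp point. The pads swing forward as they close: fully open they stand 13 mm farther back than shut.
Start: joints at [1.06, 0.313, 0.046, 1.304, 0, 1.431], TCP at [0.208, 0.536, 0.231] pointing down, gripper open.
Joint ranges: [-2.76, 2.76], [-0.86, 1.69], [-1.03, 1.26], [-2.2, 2.34], [-1.47, 1.5], [-3.14, 3.14]. Speed limits (rad/s): [2.57, 2.57, 3.14, 3.14, 3.14, 3.14].

INTERFACE

Orientations are given as a unit quaternion [w, x, y, z].
In Python, from workcell import * gives the robot as it stands. The module is installed in compiled form; this text tells all that it offers.
- The arm moves only by the tool step_arm, never from a script. Its argument "targets" is a list of rows, each a list of 3 entries, a list of its own where there are three numbers: the turn, a rotation vector about the tool's x, y, z in degrees, then the shift along the tool's x, y, z in cm, then the finger opening in cm, from 0 to 8.54. A call has exactly 10 rows; each row shifts and turns the commanded pose from where the row before left it, along the tool's axes as they then stand; what a row does not reach is not made up. A row lasts 1/10 s, in which the tool goes at most 50 mm and 8.59 degrees, less where a joint would pass 70% of its speed; a pose out of reach is approached as far as the arm can. A call with a gripper value outside its range is refused whole. The fingers move at their own pace and stop on an object; "force" is the grip in N (left out, the last holds). Time passes only in rows, so rows that do not move let the fingers close, or fill a call up. It gives the time, the measured TCP pose, the force and the opening at its end, in the units of the state.
- get_state(): the state, without advancing time (a new reading comes with each control period).
- read_camera(name): name is "side" or "top" or "wrist"; returns the picture (384x512x3 uint8, red, green, blue); there is no depth.
- camera_model(name): a dict with "fx", "fy", "cx", "cy" (pixels), "dist_coeffs" ([k1, k2, p1, p2, k3] as OpenCV has them; the pictures are not rectified), "xyz" and "rotation" of the camera in the world; the wrist camera has in their place "T_tool_cam" (4x4, takes a point from camera to tool coordinates, whose origin is the TCP and whose axes are the tool frame's). Camera axes: x right, y down, z forward; pixel columns grow to the right and rows downward; lengths in m; the calibration is good to about 2 mm. A picture is of the moment at which its call begins: read the wrist's pose just before it. camera_model takes no time and is no camera call.
- hand_in(): hands the job in, once; it reports no verdict.
Trained networks look in the newest picture that a camera, given by its name, has taken for a name from the list of things; names that differ only in an ending like _2 or _b are one class to them, and where a whole thing is asked for, a point or a joint stands for the part that bears it (a point fixed in the world has none). Each returns a list of dicts, best first, with "p" (0 to 1); they miss things now and then, are a little off and sometimes report something else, mostly with a low value. They report only what shows in the picture. A call takes as long as a camera call. They do not tell look-alikes from the thing itself.
- find_in(camera, label): "extent" ([left, top, width, height] in pixels, round what is visible of it).
- silhouettes(camera, label): "mask" (384x512 bool, what is visible of it) and "extent" ([left, top, width, height] in pixels, round what is visible of it).
The state is a dict: "clock": time; "joint_pos": joint angles; "qvel": joint speeds; "tau": joint torques, N m; "tcp_pos": TCP position; "orientation": TCP orientation; "wrist_force": force on the tool from outside, world axes, zero at the start; "ft_torque": the same for the moment, N m; "finger_gap": finger opening in m.
Only numpy, scipy, OpenCV 4.12 (cv2) and the standard library are available. Lean on these libraries where they do the work, as an engineer would, in place of code of your own. Each camera call takes 0.05 s, during which the arm holds its last target.

## Working session

There is one attempt and no reset: what is moved stays moved. The work goes in short steps, Python scripts to look and compute and a tool call to move; the robot and the scene stay as the last step left them, time stands still between calls to the robot, and variables do not carry over. Pictures are saved under pics/ and viewed, and the job is handed in when it is done.

Besides the shell and the picture viewer there is one more tool, called after "Emit:" as name([rows], argument=value, ...), one row to a line, values as JSON. step_arm: Moves the arm, as the interface text tells. Its arguments: {"type":"object","properties":{"targets":{"type":"array","items":{"type":"array"}},"force":{"type":"number"}},"required":["targets"]}

```bash
ls; mkdir -p pics; python3 - <<'E'
from workcell import *
import cv2
s=get_state();print(s)
for n in ("side","top","wrist"):
    im=read_camera(n);cv2.imwrite(f"pics/{n}0.png",im[:,:,::-1]);m=camera_model(n);print(n,m)
E
```

```text
pics
{'clock': 0.0, 'joint_pos': array([1.06041548e+00, 3.14004415e-01, 4.49839000e-02, 1.30361856e+00,
       1.97881105e-05, 1.43121248e+00]), 'qvel': array([ 9.35085391e-04,  5.61404417e-04,  1.68483509e-03,  1.09466514e-04,
       -4.09938925e-04,  9.98266441e-06]), 'tau': array([ 6.60348951e-05, -4.80626321e+01,  2.98532993e+01,  1.95262913e-02,
       -2.96486462e-05, -5.70678907e-06]), 'tcp_pos': array([0.2080963 , 0.53546981, 0.23040862]), 'orientation': array([ 0.69477405,  0.12973158,  0.69520336, -0.13096193]), 'wrist_force': array([ 0.6398778 ,  0.4041451 , -0.10069816]), 'ft_torque': array([-0.02040757, -0.03896183,  0.05298311]), 'finger_gap': 0.0852665040216378}
side {'fx': 378.4844127936315, 'fy': 378.4844127936315, 'cx': 258.41596033280695, 'cy': 190.9782565402913, 'dist_coeffs': array([-0.12926272,  0.        ,  0.        ,  0.        ,  0.        ]), 'xyz': array([-0.00510649, -0.69912453,  0.81040749]), 'rotation': array([-0.38035372,  0.86400412, -0.30249775,  0.13161703])}
top {'fx': 383.7015921341302, 'fy': 383.7015921341302, 'cx': 255.27374005951614, 'cy': 191.5360155488645, 'dist_coeffs': array([0.03081962, 0.        , 0.        , 0.        , 0.        ]), 'xyz': array([ 0.3389058 , -0.09625222,  1.30175195]), 'rotation': array([ 0.05119544, -0.70091796,  0.70981239, -0.04753321])}
wrist {'fx': 299.1633718768868, 'fy': 299.1633718768868, 'cx': 256.80731209378973, 'cy': 191.6900970961629, 'dist_coeffs': array([-0.01622355,  0.        ,  0.        ,  0.        ,  0.        ]), 'T_tool_cam': array([[ 1.35887321e-03, -2.94243758e-01,  9.55729441e-01,
        -1.43344328e-01],
       [ 9.99998219e-01,  1.65136710e-03, -9.13403201e-04,
         2.32620284e-04],
       [-1.30949697e-03,  9.55728980e-01,  2.94245478e-01,
        -7.56285846e-02],
       [ 0.00000000e+00,  0.00000000e+00,  0.00000000e+00,
         1.00000000e+00]])}
```

View pics/top0.png

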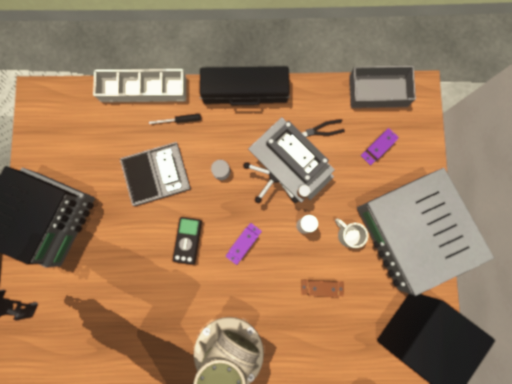

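View pics/side0.png

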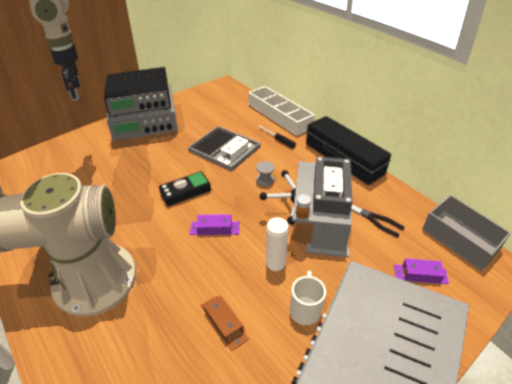

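View pics/wrist0.png

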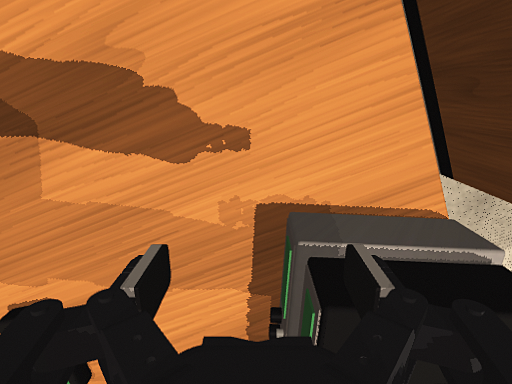

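```bash
cat > h.py <<'E'
from workcell import *
import numpy as np, cv2
from scipy.spatial.transform import Rotation as R
def q2R(q): q=np.asarray(q,float); return R.from_quat([q[1],q[2],q[3],q[0]]).as_matrix()
def cam(n, st=None):
    m=camera_model(n); K=np.array([[m['fx'],0,m['cx']],[0,m['fy'],m['cy']],[0,0,1]]); d=np.array(m['dist_coeffs'])
    if n=='wrist':
        st=st or get_state(); Tt=np.eye(4);Tt[:3,:3]=q2R(st['orientation']);Tt[:3,3]=st['tcp_pos']; T=Tt@np.array(m['T_tool_cam'])
        return K,d,T[:3,:3],T[:3,3]
    return K,d,q2R(m['rotation']),np.array(m['xyz'])
def proj(c,P):
    K,d,Rm,t=c; P=np.atleast_2d(P).astype(float)
    rv,_=cv2.Rodrigues(Rm.T); return cv2.projectPoints(P,rv,-Rm.T@t,K,d)[0].reshape(-1,2)
def onz(c,uv,z):
    K,d,Rm,t=c; p=cv2.undistortPoints(np.array(uv,float).reshape(-1,1,2),K,d).reshape(-1,2)
    r=np.c_[p,np.ones(len(p))]@Rm.T; s=(z-t[2])/r[:,2]; return t+r*s[:,None]
E
python3 - <<'E'
from h import *
im=cv2.imread('pics/top0.png');cv2.imwrite('pics/top0c.png',cv2.resize(im[100:240,110:380],None,fx=2.9,fy=2.9,interpolation=cv2.INTER_CUBIC))
im=cv2.imread('pics/side0.png');cv2.imwrite('pics/side0c.png',cv2.resize(im[110:280,170:420],None,fx=3.2,fy=3.2,interpolation=cv2.INTER_CUBIC))
ct=cam('top')
for l,z in [('tray',0.02),('liner',0.007),('old_bracket',0.036),('bracket',0.156),('reel',.056),('spray_can',.15),('jar',.167),('meter',.03),('mug',.09),('stand',.112),('ball0',.084),('screwdriver',0.01),('pliers',0.01)]:
    for r in find_in('top',l)[:4]:
        e=r['extent']; print(l,round(r['p'],2),np.round(e),onz(ct,[[e[0]+e[2]/2,e[1]+e[3]/2]],z)[0].round(3))
print(get_state()['clock'])
E
```

```text
tray 0.88 [120. 144.  72.  66.] [0.574 0.246 0.02 ]
liner 0.57 [122. 155.  38.  43.] [0.577 0.3   0.007]
old_bracket 0.72 [157. 150.  22.  40.] [0.595 0.2   0.036]
old_bracket 0.55 [298. 214.  20.  21.] [ 0.407 -0.264  0.036]
bracket 0.93 [229. 220.  32.  45.] [ 0.348 -0.061  0.156]
bracket 0.89 [362. 131.  37.  30.] [ 0.636 -0.475  0.156]
bracket 0.79 [279. 135.  38.  38.] [ 0.614 -0.224  0.156]
bracket 0.72 [299. 186.  12.  13.] [ 0.496 -0.241  0.156]
reel 0.63 [210. 159.  20.  20.] [0.589 0.024 0.056]
reel 0.53 [176. 217.  26.  46.] [0.358 0.124 0.056]
reel 0.37 [118. 142.  73.  66.] [0.575 0.239 0.056]
spray_can 0.67 [295. 213.  21.  21.] [ 0.401 -0.24   0.15 ]
meter 0.65 [176. 216.  27.  47.] [0.36  0.126 0.03 ]
mug 0.57 [334. 220.  32.  26.] [ 0.375 -0.386  0.09 ]
stand 0.9 [244. 118.  86.  87.] [ 0.602 -0.193  0.112]
stand 0.51 [173. 114.  29.   8.] [0.747 0.125 0.112]
ball0 0.66 [242. 162.  57.  43.] [ 0.537 -0.142  0.084]
ball0 0.27 [243. 114.  87.  91.] [ 0.614 -0.195  0.084]
screwdriver 0.52 [155. 111.  48.   7.] [0.794 0.174 0.01 ]
pliers 0.78 [303. 120.  39.  17.] [ 0.74  -0.326  0.01 ]
0.8
```

View pics/top0c.png

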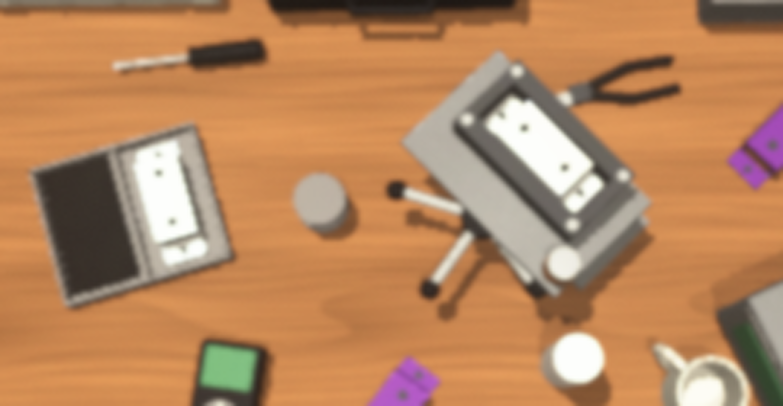

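View pics/side0c.png

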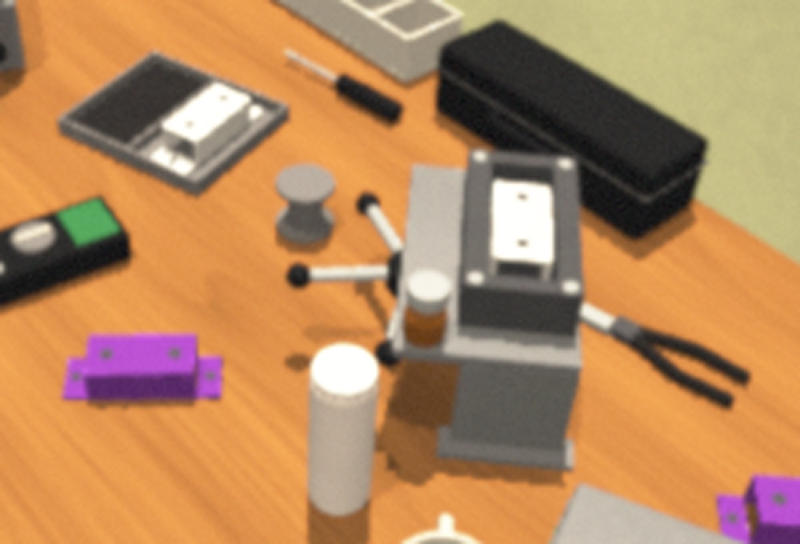

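```bash
cat > fit.py <<'E'
from h import *
from scipy.optimize import least_squares
def uncrop(p,s,o): return (np.array(p,float)+.5)/s-.5+np.array(o)
A=lambda a:[-.065-.1*np.cos(a), -.1*np.sin(a), .084]
def world(p,P):
    c,s=np.cos(p[2]),np.sin(p[2]); P=np.asarray(P,float); return np.c_[p[0]+c*P[:,0]-s*P[:,1],p[1]+s*P[:,0]+c*P[:,1],P[:,2]]
E
python3 - <<'E'
from fit import *
ct=cam('top');cs=cam('side')
top=[([-.075,.12,.112],(403,140)),([.075,.12,.112],(497,51)),([.075,-.12,.112],(651,203)),([-.075,-.12,.112],(555,295)),
 ([.022-.048,.088,.158],(455,123)),([.022-.048,-.088,.158],(574,242)),([.022+.048,-.088,.158],(636,180)),]
side=[([-.075,.12,.112],(413,167)),([.022-.048,-.088,.158],(460,292)),([.022+.048,-.088,.158],(583,293)),([.022-.048,.088,.158],(472,152)),([.022+.048,.088,.158],(580,155))]
bt=[(396,190),(430,289),(540,290)];bs=[(368,203),(299,275),(388,352)]
ut=uncrop([x[1] for x in top],2.9,(110,100));us=uncrop([x[1] for x in side],3.2,(170,110))
ubt=uncrop(bt,2.9,(110,100));ubs=uncrop(bs,3.2,(170,110))
def f(p):
    b=[A(p[3]+k*1.2566) for k in (-1,0,1)]
    return np.r_[(proj(ct,world(p,[x[0] for x in top]))-ut).ravel(),(proj(cs,world(p,[x[0] for x in side]))-us).ravel(),
      (proj(ct,world(p,b))-ubt).ravel(),(proj(cs,world(p,b))-ubs).ravel()]
r=least_squares(f,[.6,-.2,-.8,.3],loss='soft_l1',f_scale=1);print(r.x,r.cost);print(r.fun.reshape(-1,2).round(1))
# balls world
p=r.x;print(world(p,[A(p[3]+k*1.2566) for k in (-1,0,1)]+[[-.065,0,.084],[.022,0,.158],[-.052,-.097,.16]]).round(3))
# tray: corners in top crop z=.02
tc=uncrop([(32,172),(195,125),(234,258),(70,306)],2.9,(110,100));w=onz(ct,tc,.02);print(w.round(3),w.mean(0))
tray=[(58,125),(155,52),(289,112),(195,182)]
print(onz(cs,uncrop(tray,3.2,(170,110)),.02).round(3))
E
```

```text
[ 0.60902395 -0.20774681 -0.82295515  0.18725681] 9.967485543166879
[[-0.2  0.2]
 [ 1.3 -0.6]
 [ 1.3  0.1]
 [ 0.4  1.1]
 [ 0.3 -1.1]
 [-0.3 -1.1]
 [ 0.9 -1.3]
 [-0.3 -1.5]
 [-0.2 -2.7]
 [-0.1  0.9]
 [-1.2 -1.1]
 [-1.1  1.1]
 [ 0.8  0.1]
 [ 0.5  0.2]
 [-0.6 -0.4]
 [-0.3  0.1]
 [-0.3 -0.1]
 [-0.2 -0.1]]
[[ 0.596 -0.065  0.084]
 [ 0.484 -0.101  0.084]
 [ 0.483 -0.218  0.084]
 [ 0.565 -0.16   0.084]
 [ 0.624 -0.224  0.158]
 [ 0.503 -0.236  0.16 ]]
[[0.637 0.366 0.02 ]
 [0.692 0.176 0.02 ]
 [0.532 0.128 0.02 ]
 [0.478 0.317 0.02 ]] [0.58481839 0.24704376 0.02      ]
[[0.472 0.306 0.02 ]
 [0.639 0.361 0.02 ]
 [0.687 0.164 0.02 ]
 [0.533 0.128 0.02 ]]
```

```bash
python3 - <<'E'
from h import *
import workcell; print([n for n in dir(workcell) if not n.startswith('_')], getattr(workcell,'hold_point_z',None))
s=get_state();M=q2R(s['orientation']);print(M.round(3)); print(np.degrees(np.arctan2(M[1,1],M[0,1])),np.degrees(s['joint_pos'][[0,5]]))
E
```

```text
['MotionError', 'camera_model', 'find_in', 'get_state', 'hand_in', 'hold_point_z', 'read_camera', 'silhouettes'] 0.0187
[[ 0.     0.362  0.932]
 [ 0.     0.932 -0.362]
 [-1.     0.     0.   ]]
68.75502333001664 [60.75634409 82.00132086]
```

```bash
cat > plan.py <<'E'
from h import *
def plan(goal,dyaw=0,nrow=10,gap=None,before=True,st=None):
    """rows to go from measured pose to world goal, yaw change dyaw deg (ccw), split evenly"""
    st=st or get_state(); M=q2R(st['orientation']); p=np.array(st['tcp_pos']); d=(np.array(goal)-p)/nrow
    a=-dyaw/nrow; out=[]
    for i in range(nrow):
        M2=M@R.from_rotvec([np.radians(a),0,0]).as_matrix()
        v=(M if before else M2).T@d*100; out.append([[round(a,2),0,0],[round(float(x),2) for x in v]]); M=M2
    return out
if __name__=='__main__':
    import sys
    a=[float(x) for x in sys.argv[1:]]
    for r in plan(a[:3],a[3],int(a[4])): print(r)
    s=get_state();print(s['clock'],s['tcp_pos'].round(4),s['finger_gap'])
E
python3 plan.py .48 -.10 .27 64.1 16
```

```text
[[-4.01, 0, 0], [-0.24, -3.09, 3.02]]
[[-4.01, 0, 0], [-0.24, -3.29, 2.8]]
[[-4.01, 0, 0], [-0.24, -3.48, 2.56]]
[[-4.01, 0, 0], [-0.24, -3.65, 2.31]]
[[-4.01, 0, 0], [-0.24, -3.8, 2.05]]
[[-4.01, 0, 0], [-0.24, -3.94, 1.78]]
[[-4.01, 0, 0], [-0.24, -4.05, 1.5]]
[[-4.01, 0, 0], [-0.24, -4.15, 1.22]]
[[-4.01, 0, 0], [-0.24, -4.22, 0.92]]
[[-4.01, 0, 0], [-0.24, -4.28, 0.63]]
[[-4.01, 0, 0], [-0.24, -4.31, 0.32]]
[[-4.01, 0, 0], [-0.24, -4.32, 0.02]]
[[-4.01, 0, 0], [-0.24, -4.31, -0.28]]
[[-4.01, 0, 0], [-0.24, -4.28, -0.58]]
[[-4.01, 0, 0], [-0.24, -4.23, -0.88]]
[[-4.01, 0, 0], [-0.24, -4.16, -1.17]]
0.8 [0.2084 0.536  0.2314] 0.08535451153425494
```

Emit:
step_arm([
  [[-4, 0, 0], [-0.24, -3.1, 3.0], 0],
  [[-4, 0, 0], [-0.24, -3.3, 2.8], 0],
  [[-4, 0, 0], [-0.24, -3.5, 2.55], 0],
  [[-4, 0, 0], [-0.24, -3.65, 2.3], 0],
  [[-4, 0, 0], [-0.24, -3.8, 2.05], 0],
  [[-4, 0, 0], [-0.24, -3.95, 1.8], 0],
  [[-4, 0, 0], [-0.24, -4.05, 1.5], 0],
  [[-4, 0, 0], [-0.24, -4.15, 1.2], 0],
  [[-4, 0, 0], [-0.24, -4.2, 0.9], 0],
  [[-4, 0, 0], [-0.24, -4.3, 0.6], 0],
], force=40)

```text
clock: 1.8
tcp_pos: [0.3774, 0.1364, 0.2557]
orientation: [0.698, -0.116, 0.697, 0.116]
wrist_force: [1.2, 0.3, -0.2]
finger_gap: -0.0001
```

```bash
python3 plan.py .48 -.10 .27 24.1 8
```

```text
[[-3.01, 0, 0], [-0.18, -3.21, 0.26]]
[[-3.01, 0, 0], [-0.18, -3.22, 0.09]]
[[-3.01, 0, 0], [-0.18, -3.22, -0.08]]
[[-3.01, 0, 0], [-0.18, -3.21, -0.25]]
[[-3.01, 0, 0], [-0.18, -3.19, -0.42]]
[[-3.01, 0, 0], [-0.18, -3.17, -0.59]]
[[-3.01, 0, 0], [-0.18, -3.13, -0.75]]
[[-3.01, 0, 0], [-0.18, -3.09, -0.92]]
1.8 [0.3774 0.1364 0.2557] -7.154030077325931e-05
```

Emit:
step_arm([
  [[-3, 0, 0], [-0.18, -3.2, 0.25], 0],
  [[-3, 0, 0], [-0.18, -3.2, 0.1], 0],
  [[-3, 0, 0], [-0.18, -3.2, -0.1], 0],
  [[-3, 0, 0], [-0.18, -3.2, -0.25], 0],
  [[-3, 0, 0], [-0.18, -3.2, -0.4], 0],
  [[-3, 0, 0], [-0.18, -3.15, -0.6], 0],
  [[-3, 0, 0], [-0.18, -3.1, -0.75], 0],
  [[-3, 0, 0], [-0.18, -3.1, -0.9], 0],
  [[0, 0, 0], [0, 0, 0], 0],
  [[0, 0, 0], [0, 0, 0], 0],
])

```text
clock: 2.8
tcp_pos: [0.4783, -0.0983, 0.2694]
orientation: [0.659, -0.257, 0.659, 0.257]
wrist_force: [0.1, 0.4, 0.7]
finger_gap: -0.0004
```

```bash
python3 - <<'E'
from fit import *
s=get_state();M=q2R(s['orientation']);print(s['tcp_pos'].round(4),np.degrees(np.arctan2(M[1,1],M[0,1])),s['wrist_force'].round(1))
im=read_camera('wrist');cw=cam('wrist',s)
p=[.609,-.2077,-.823,.187]
im=cv2.cvtColor(im,cv2.COLOR_RGB2BGR);cv2.imwrite('pics/w1raw.png',im)
pts=[[-.075,.12,.112],[.075,.12,.112],[.075,-.12,.112],[-.075,-.12,.112]]+[[.022+a*.048,b*.088,.158] for a,b in((-1,1),(1,1),(1,-1),(-1,-1))]+[A(p[3]+k*1.2566) for k in (-1,0,1)]
for q in proj(cw,world(p,pts)): cv2.drawMarker(im,tuple(int(round(v)) for v in q),(0,255,0),0,10,1)
cv2.imwrite('pics/w1.png',cv2.resize(im,None,fx=1.5,fy=1.5))
E
```

```text
[ 0.4783 -0.0983  0.2694] 132.63823397004134 [0.1 0.4 0.7]
```

View pics/w1.png

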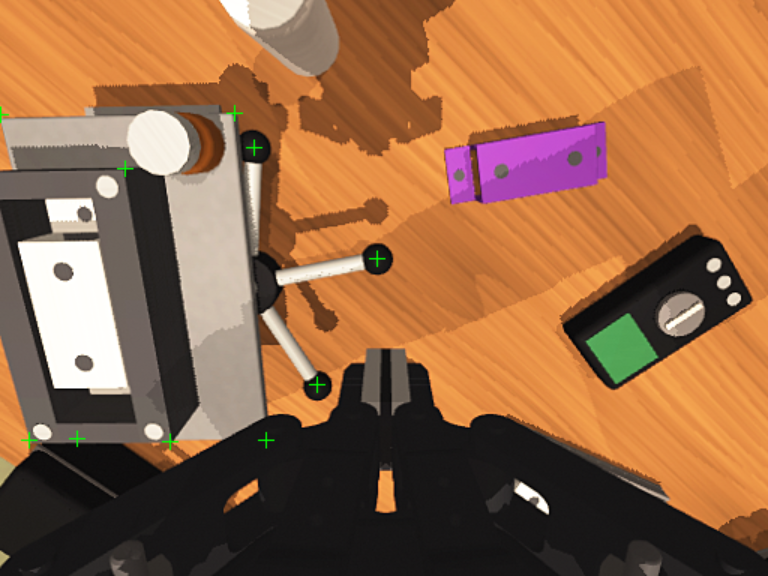

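Emit:
step_arm([
  [[0, 0, 0], [2, -2.1, 2.9], 0],
  [[0, 0, 0], [4.5, 0, 0], 0],
  [[0, 0, 0], [4.5, 0, 0], 0],
  [[0, 0, 0], [4.5, 0, 0], 0],
  [[0, 0, 0], [4.5, 0, 0], 0],
  [[0, 0, 0], [0, 0.03, -1.1], 0],
  [[0, 0, 0], [0, -0.1, -1.1], 0],
  [[0, 0, 0], [0, -0.25, -1.1], 0],
  [[0, 0, 0], [0, -0.4, -1.05], 0],
  [[0, 0, 0], [0, -0.55, -1.0], 0],
])

```text
clock: 3.85
tcp_pos: [0.4847, -0.1401, 0.0725]
orientation: [0.66, -0.259, 0.657, 0.257]
wrist_force: [3.3, 5.0, 0.8]
finger_gap: 0.0002
```

```bash
cat > look.py <<'E'
from fit import *
import sys
p=[.609,-.2077,-.823]
def st(s=None):
    s=s or get_state(); d=s['tcp_pos']-np.array([p[0],p[1],0]); c,sn=np.cos(p[2]),np.sin(p[2])
    return np.array([c*d[0]+sn*d[1],-sn*d[0]+c*d[1],d[2]])
s=get_state();print(s['clock'],'tcp stand',(st(s)*1000).round(1),s['wrist_force'].round(1))
for n,f in (('side',3.2),):
    im=cv2.cvtColor(read_camera(n),cv2.COLOR_RGB2BGR);cv2.imwrite(f'pics/{n}{sys.argv[1]}.png',cv2.resize(im[110:280,170:420],None,fx=f,fy=f,interpolation=cv2.INTER_CUBIC))
s=get_state();im=cv2.cvtColor(read_camera('wrist'),cv2.COLOR_RGB2BGR);cv2.imwrite(f'pics/w{sys.argv[1]}.png',im)
E
python3 look.py 2
```

```text
3.85 tcp stand [-134.1  -45.2   72.5] [3.3 5.  0.8]
```

View pics/side2.png

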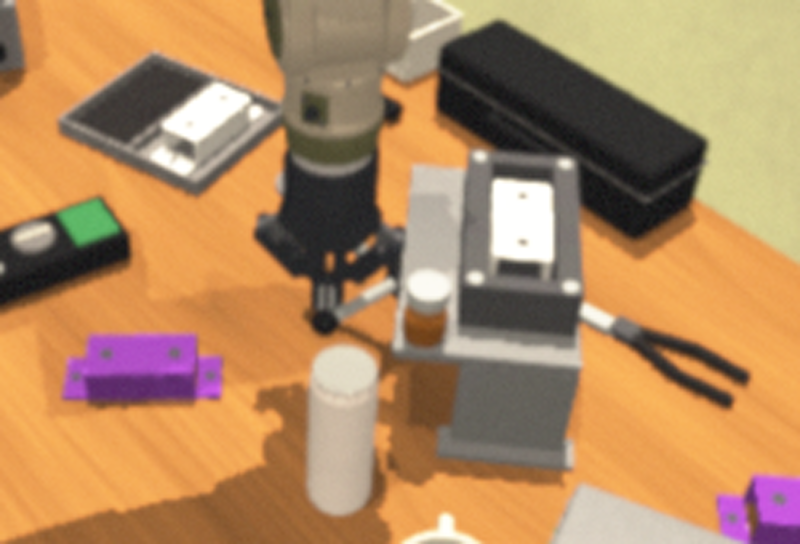

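View pics/w2.png

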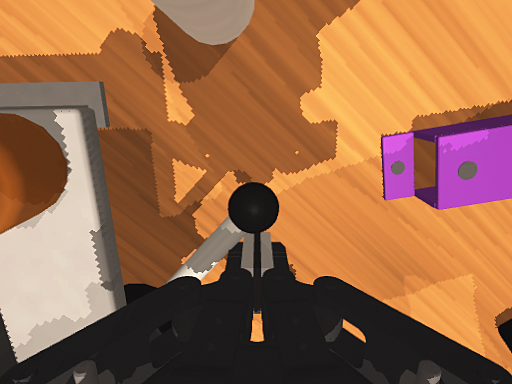

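Emit:
step_arm([
  [[0, 0, 0], [-2, 0, 0.6], 0],
  [[0, 0, 0], [-3, 0, 0], 0],
  [[0, 0, 0], [0, -0.3, 4.7], 0],
  [[0, 0, 0], [0, -0.3, 4.7], 0],
  [[0, 0, 0], [4.8, 0, 0], 0],
  [[0, 0, 0], [0.2, 0.65, -0.85], 0],
  [[0, 0, 0], [0, 0.55, -0.95], 0],
  [[0, 0, 0], [0, 0.4, -1.0], 0],
  [[0, 0, 0], [0, 0.3, -1.0], 0],
  [[0, 0, 0], [0, 0.15, -1.05], 0],
])

```text
clock: 4.95
tcp_pos: [0.5144, -0.0952, 0.0725]
orientation: [0.661, -0.259, 0.656, 0.256]
wrist_force: [5.9, 0.5, 0.4]
finger_gap: -0.0001
```

```bash
python3 look.py 3
```

```text
4.95 tcp stand [-146.8    7.2   72.5] [5.9 0.5 0.4]
```

View pics/w3.png

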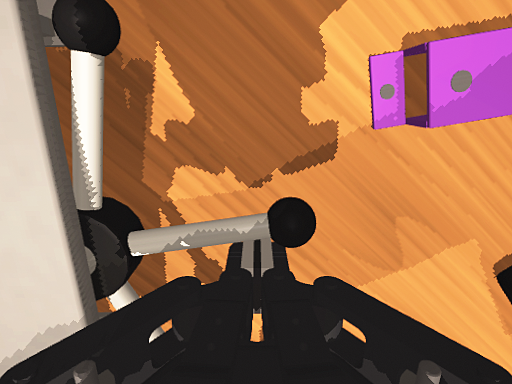

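Emit:
step_arm([
  [[0, 0, 0], [0, 0.0, -1.05], 0],
  [[0, 0, 0], [0, -0.15, -1.05], 0],
  [[0, 0, 0], [0, -0.25, -1.05], 0],
  [[0, 0, 0], [0, -0.4, -1.0], 0],
  [[0, 0, 0], [0, -0.5, -0.95], 0],
  [[0, 0, 0], [-2, 0, 0.6], 0],
  [[0, 0, 0], [-3, 0, 0], 0],
  [[0, 0, 0], [0, -0.3, 4.7], 0],
  [[0, 0, 0], [0, -0.3, 4.7], 0],
  [[0, 0, 0], [0, 0, 0], 0],
])

```text
clock: 6.05
tcp_pos: [0.5642, -0.0723, 0.1211]
orientation: [0.659, -0.26, 0.657, 0.258]
wrist_force: [-0.6, 0.9, -0.3]
finger_gap: -0.0001
```

```bash
python3 look.py 4
```

```text
6.05 tcp stand [-129.8   59.2  121.1] [-0.6  0.9 -0.3]
```

View pics/w4.png

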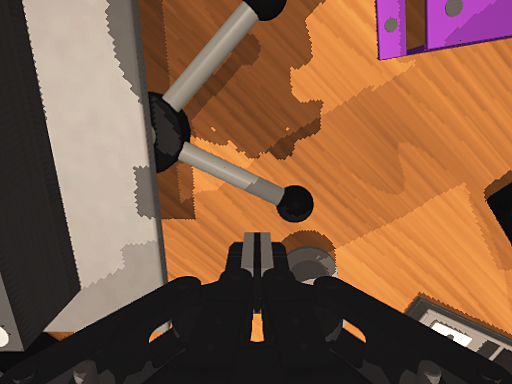

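View pics/side4.png

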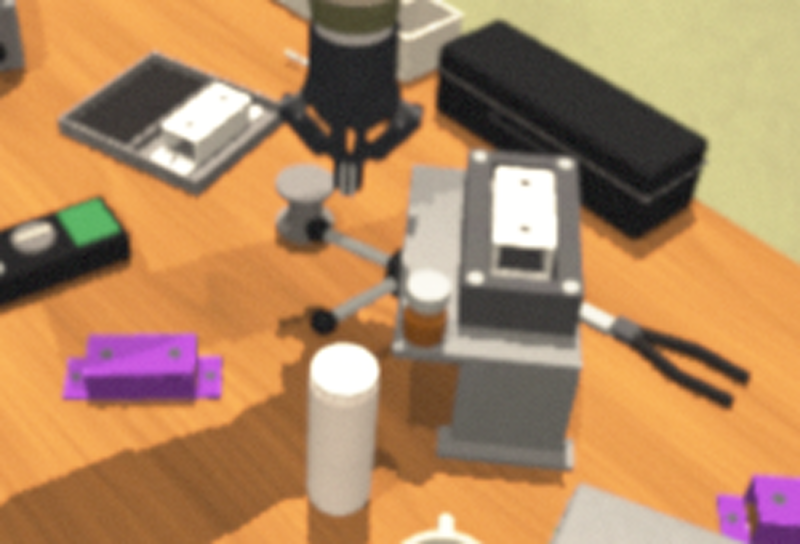

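```bash
python3 - <<'E'
from fit import *
cw=cam('wrist');w=onz(cw,[[295,203],[265,5]],.084);print(w)
k=world([.609,-.2077,-.823],[[-.065,0,.084]])[0]
for q in w:
    d=q-k;f=np.array([-np.cos(-.823),-np.sin(-.823)]);r=np.array([np.sin(-.823),-np.cos(-.823)]) 
    print(np.hypot(*d[:2]),np.degrees(np.arctan2(d[:2]@r,d[:2]@f)))
E
```

```text
[[ 0.53405375 -0.06436615  0.084     ]
 [ 0.46640179 -0.15446323  0.084     ]]
0.10049495385133898 -25.03131865455486
0.09855466494962832 43.90900590840708
```

Emit:
step_arm([
  [[0, 0, 0], [4.5, 0, 0], 0],
  [[0, 0, 0], [0.4, 0.3, -0.4], 0],
  [[0, 0, 0], [0, 0.35, -0.4], 0],
  [[0, 0, 0], [0, 0.55, -0.9], 0],
  [[0, 0, 0], [0, 0.45, -0.95], 0],
  [[0, 0, 0], [0, 0.3, -1.0], 0],
  [[0, 0, 0], [0, 0.15, -0.6], 0],
  [[0, 0, 0], [0, 0.0, -0.3], 0],
  [[0, 0, 0], [0, 0, 0], 0],
  [[0, 0, 0], [0, 0, 0], 0],
])

```text
clock: 7.15
tcp_pos: [0.5142, -0.0911, 0.0729]
orientation: [0.66, -0.258, 0.657, 0.256]
wrist_force: [6.3, -1.2, -1.6]
finger_gap: -0.0004
```

```bash
python3 look.py 5
```

```text
7.15 tcp stand [-149.9    9.8   72.9] [ 6.3 -1.2 -1.6]
```

View pics/w5.png

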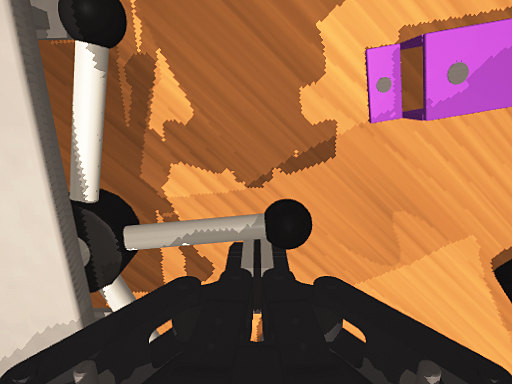

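Emit:
step_arm([
  [[0, 0, 0], [0, 0, -0.2], 0],
  [[0, 0, 0], [0, 0, -0.2], 0],
  [[0, 0, 0], [0, 0, 0], 0],
  [[0, 0, 0], [0, 0, 0], 0],
  [[0, 0, 0], [0, 0, 0], 0],
  [[0, 0, 0], [0, 0, 0], 0],
  [[0, 0, 0], [0, 0, 0], 0],
  [[0, 0, 0], [0, 0, 0], 0],
  [[0, 0, 0], [0, 0, 0], 0],
  [[0, 0, 0], [0, 0, 0], 0],
])

```text
clock: 8.25
tcp_pos: [0.514, -0.0914, 0.073]
orientation: [0.662, -0.258, 0.654, 0.258]
wrist_force: [13.7, 8.5, -4.6]
finger_gap: -0.0001
```

```bash
python3 look.py 6; python3 - <<'E'
from fit import *
s=silhouettes('wrist','ball0');print([(r['p'],r['extent']) for r in s][:3])
E
```

```text
8.25 tcp stand [-149.9    9.4   73. ] [13.7  8.5 -4.6]
[(0.88, [58.6, 0.0, 255.3, 341.0])]
```

View pics/w6.png

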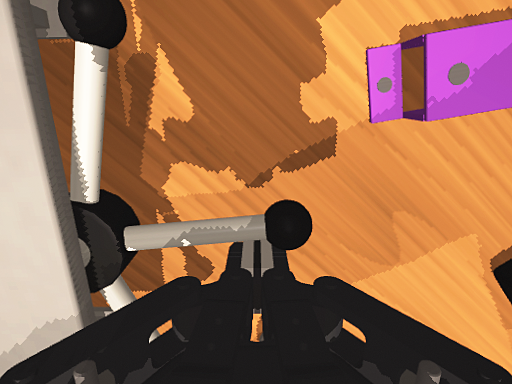

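Emit:
step_arm([
  [[0, 0, 0], [0, 0, 0.5], 0],
  [[0, 0, 0], [-2, 0, 0.5], 0],
  [[0, 0, 0], [-4.5, 0, 0], 0],
  [[0, 0, 0], [-4.5, 0, 0], 0],
  [[0, 0, 0], [-4.5, -1, 0], 0],
  [[0, 0, 0], [-2.5, -4, -0.4], 6.5],
  [[0, 0, 0], [-1, -4.5, -0.5], 6.5],
  [[0, 0, 0], [0, -4.5, -0.5], 6.5],
  [[0, 0, 0], [0, -3.2, -0.5], 6.5],
  [[0, 0, 0], [0, 0, 0], 6.5],
])

```text
clock: 9.4
tcp_pos: [0.6192, -0.2291, 0.2598]
orientation: [0.658, -0.256, 0.66, 0.256]
wrist_force: [0.6, -0.2, -0.4]
finger_gap: 0.0654
```

```bash
python3 look.py 7; python3 - <<'E'
from fit import *
s=get_state();cw=cam('wrist',s);M=q2R(s['orientation']);print(M.round(3),s['finger_gap'])
im=cv2.imread('pics/w7.png')
p=[.609,-.2077,-.823]
br=[[.022+a*.024,b*.048,.178] for a,b in((-1,1),(1,1),(1,-1),(-1,-1))]
pts=[[.022+a*.048,b*.088,.158] for a,b in((-1,1),(1,1),(1,-1),(-1,-1))]+[[.022+a*.027,b*.073,.158] for a,b in((-1,1),(1,1),(1,-1),(-1,-1))]
for P,c in((pts,(0,200,0)),(br,(0,0,255))):
  for q in proj(cw,world(p,P)): cv2.drawMarker(im,tuple(int(round(v)) for v in q),c,0,8,1)
cv2.imwrite('pics/w7m.png',cv2.resize(im,None,fx=1.5,fy=1.5))
E
```

```text
9.4 tcp stand [ 22.6  -7.1 259.8] [ 0.6 -0.2 -0.4]
[[-0.003 -0.677  0.736]
 [ 0.001  0.736  0.677]
 [-1.     0.003 -0.001]] 0.06490775019940599
```

View pics/w7m.png

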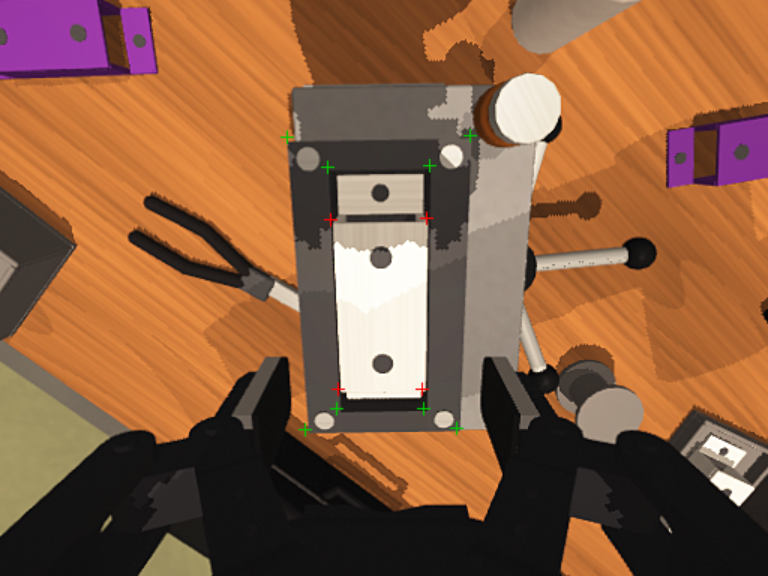

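View pics/side7.png

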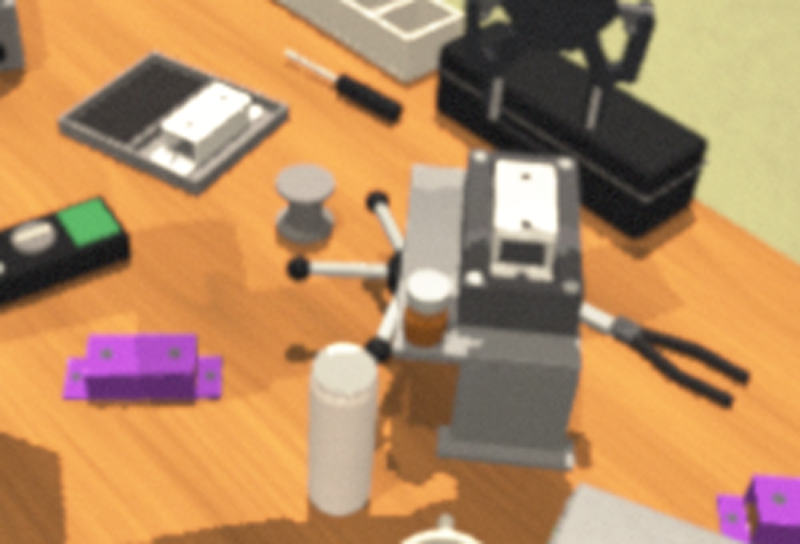

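Emit:
step_arm([
  [[0, 0, 0], [4, 0.1, 0.4], 6.2],
  [[0, 0, 0], [3.5, 0, 0.5], 6.2],
  [[0, 0, 0], [1.4, 0, 0], 6.2],
  [[0, 0, 0], [1.0, 0, 0], 6.2],
  [[0, 0, 0], [0, 0, 0], 6.2],
  [[0, 0, 0], [0, 0, 0], 4.4],
  [[0, 0, 0], [0, 0, 0], 4.4],
  [[0, 0, 0], [0, 0, 0], 4.4],
  [[0, 0, 0], [0, 0, 0], 4.4],
  [[0, 0, 0], [0, 0, 0], 4.4],
], force=60)

```text
clock: 10.5
tcp_pos: [0.6264, -0.2183, 0.164]
orientation: [0.659, -0.259, 0.658, 0.257]
wrist_force: [-1.4, 0.4, 6.6]
finger_gap: 0.046
```

```bash
python3 look.py 8
```

```text
10.5 tcp stand [ 19.6   5.5 164. ] [-1.4  0.4  6.6]
```

View pics/w8.png

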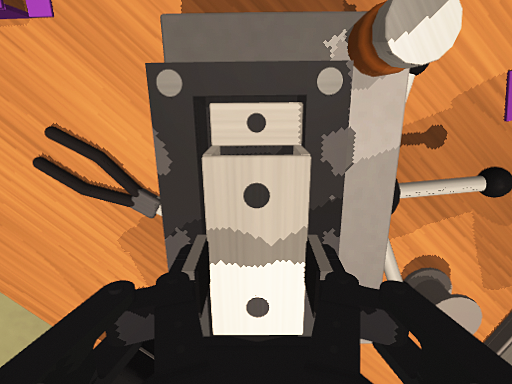

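View pics/side8.png

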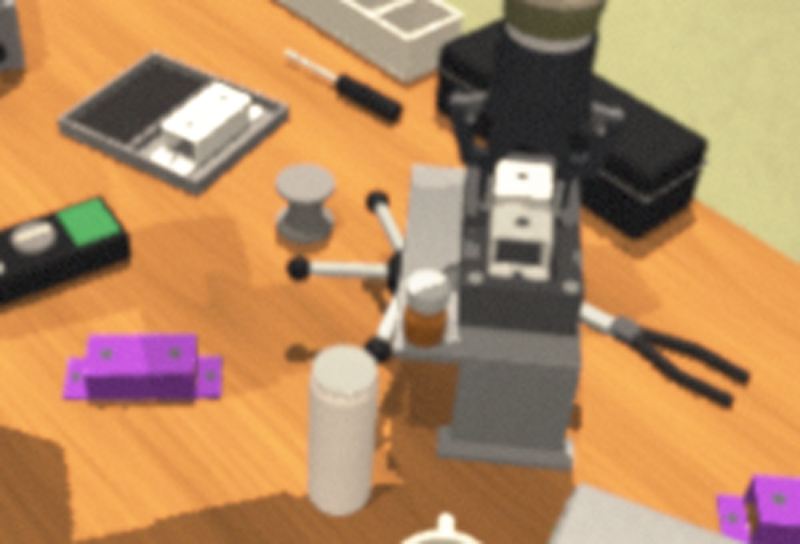

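Emit:
step_arm([
  [[0, 0, 0], [-0.5, 0, 0], 4.2],
  [[0, 0, 0], [-1, 0, 0], 4.2],
  [[0, 0, 0], [-1.5, 0, 0], 4.2],
  [[0, 0, 0], [-2, 0, 0], 4.2],
  [[0, 0, 0], [-2, 0, 0], 4.2],
  [[0, 0, 0], [-2, 0, 0], 4.2],
  [[0, 0, 0], [-2, 0, 0], 4.2],
  [[0, 0, 0], [-1, 0, 0], 4.2],
  [[0, 0, 0], [0, 0, 0], 4.2],
  [[0, 0, 0], [0, 0, 0], 4.2],
])

```text
clock: 11.6
tcp_pos: [0.6254, -0.2179, 0.281]
orientation: [0.658, -0.257, 0.659, 0.258]
wrist_force: [-0.6, -0.2, -2.3]
finger_gap: 0.0465
```

```bash
python3 look.py 9;python3 -c "
from h import *
s=get_state();print(s['finger_gap'],s['tcp_pos'],s['joint_pos'])"
```

```text
11.6 tcp stand [ 18.6   5.1 281. ] [-0.6 -0.2 -2.3]
0.0463395839495729 [ 0.62512314 -0.2177306   0.28017282] [-4.56383428e-01  4.94730401e-01  4.35692488e-01  1.51436853e+00
  1.60801434e-04 -1.20255733e+00]
```

View pics/w9.png

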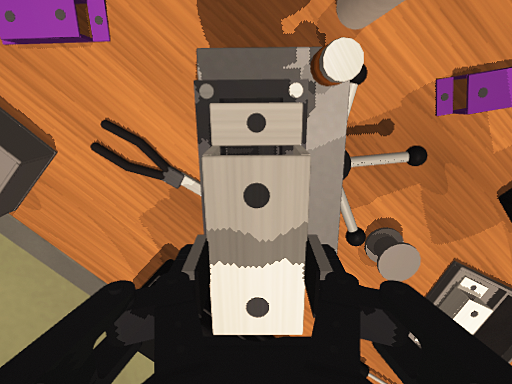

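View pics/side9.png

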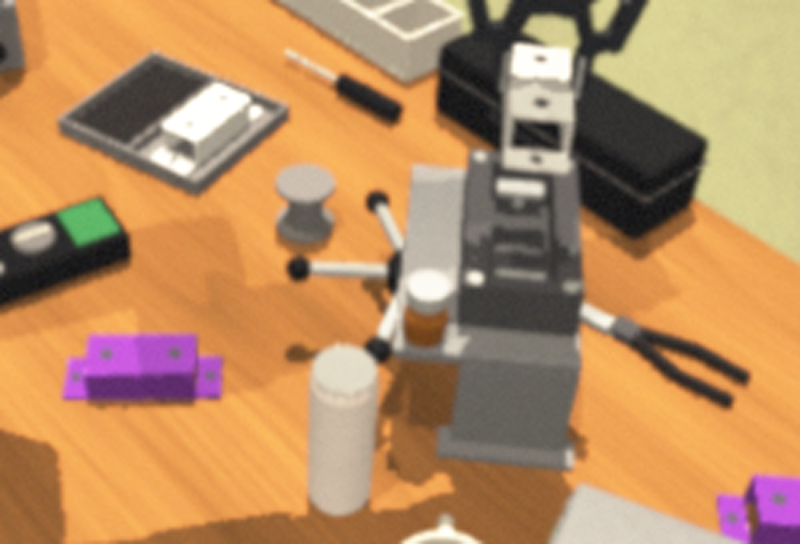

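```bash
python3 - <<'E'
from h import *
s=get_state();cw=cam('wrist',s);M=q2R(s['orientation'])
w=onz(cw,[[204,155],[308,155],[215,334],[303,335],[256,195],[257,307]],s['tcp_pos'][2]+.014)
print(((w-s['tcp_pos'])@M*1000).round(1))
ct=cam('top');print(get_state()['clock'])
E
python3 plan.py .571 .294 .26 -26.9 24|head -3
```

```text
[[-14.  -22.5 -52.2]
 [-13.9  22.9 -52.2]
 [-14.1 -21.5  43.7]
 [-14.   25.3  44.3]
 [-14.    0.2 -33.9]
 [-14.    0.8  26.5]]
11.7
[[1.12, 0, 0], [0.09, 1.72, 1.28]]
[[1.12, 0, 0], [0.09, 1.74, 1.25]]
[[1.12, 0, 0], [0.09, 1.77, 1.21]]
```

```bash
python3 plan.py .575 .295 .20 -26.7 17
```

```text
[[1.57, 0, 0], [0.48, 2.41, 1.83]]
[[1.57, 0, 0], [0.48, 2.46, 1.76]]
[[1.57, 0, 0], [0.48, 2.51, 1.7]]
[[1.57, 0, 0], [0.48, 2.56, 1.63]]
[[1.57, 0, 0], [0.48, 2.6, 1.56]]
[[1.57, 0, 0], [0.48, 2.64, 1.48]]
[[1.57, 0, 0], [0.48, 2.68, 1.41]]
[[1.57, 0, 0], [0.48, 2.72, 1.34]]
[[1.57, 0, 0], [0.48, 2.75, 1.26]]
[[1.57, 0, 0], [0.48, 2.79, 1.19]]
[[1.57, 0, 0], [0.48, 2.82, 1.11]]
[[1.57, 0, 0], [0.48, 2.85, 1.03]]
[[1.57, 0, 0], [0.48, 2.88, 0.95]]
[[1.57, 0, 0], [0.48, 2.9, 0.87]]
[[1.57, 0, 0], [0.48, 2.92, 0.79]]
[[1.57, 0, 0], [0.48, 2.94, 0.71]]
[[1.57, 0, 0], [0.48, 2.96, 0.63]]
11.7 [ 0.6251 -0.2177  0.2802] 0.0463395839495729
```

Arm up first (small descents later).

Emit:
step_arm([
  [[1.6, 0, 0], [0, 2.4, 1.8], 4.2],
  [[1.6, 0, 0], [0, 2.45, 1.75], 4.2],
  [[1.6, 0, 0], [0, 2.5, 1.7], 4.2],
  [[1.6, 0, 0], [0, 2.55, 1.65], 4.2],
  [[1.6, 0, 0], [0, 2.6, 1.55], 4.2],
  [[1.6, 0, 0], [0, 2.65, 1.5], 4.2],
  [[1.6, 0, 0], [0, 2.7, 1.4], 4.2],
  [[1.6, 0, 0], [0, 2.7, 1.35], 4.2],
  [[1.6, 0, 0], [0, 2.75, 1.25], 4.2],
  [[1.6, 0, 0], [0, 2.8, 1.2], 4.2],
])

```text
clock: 12.7
tcp_pos: [0.5963, 0.0845, 0.2805]
orientation: [0.687, -0.163, 0.689, 0.163]
wrist_force: [0.9, -0.2, -3.1]
finger_gap: 0.0463
```

```bash
python3 plan.py .575 .295 .20 -10.7 7
```

```text
[[1.53, 0, 0], [1.15, 2.82, 1.08]]
[[1.53, 0, 0], [1.15, 2.85, 1.01]]
[[1.53, 0, 0], [1.15, 2.88, 0.93]]
[[1.53, 0, 0], [1.15, 2.9, 0.85]]
[[1.53, 0, 0], [1.15, 2.92, 0.77]]
[[1.53, 0, 0], [1.15, 2.94, 0.7]]
[[1.53, 0, 0], [1.15, 2.96, 0.62]]
12.7 [0.5963 0.0845 0.2805] 0.04631138496536088
```

Emit:
step_arm([
  [[1.5, 0, 0], [1, 2.8, 1.1], 4.2],
  [[1.5, 0, 0], [1, 2.85, 1.0], 4.2],
  [[1.5, 0, 0], [1, 2.9, 0.95], 4.2],
  [[1.5, 0, 0], [1, 2.9, 0.85], 4.2],
  [[1.5, 0, 0], [1, 2.9, 0.75], 4.2],
  [[1.5, 0, 0], [1, 2.95, 0.7], 4.2],
  [[1.5, 0, 0], [1, 2.9, 0.6], 4.2],
  [[0, 0, 0], [0, 0, 0], 4.2],
  [[0, 0, 0], [0, 0, 0], 4.2],
  [[0, 0, 0], [0, 0, 0], 4.2],
])

```text
clock: 13.7
tcp_pos: [0.5756, 0.2924, 0.2114]
orientation: [0.7, -0.1, 0.7, 0.1]
wrist_force: [-0.1, -1.0, -2.1]
finger_gap: 0.0466
```

```bash
cat > tray.py <<'E'
from fit import *
import sys
s=get_state();M=q2R(s['orientation']);print(s['clock'],s['tcp_pos'].round(4),np.degrees(np.arctan2(M[1,1],M[0,1])),M[2].round(3),s['finger_gap'],s['wrist_force'].round(1))
im=cv2.cvtColor(read_camera('wrist'),cv2.COLOR_RGB2BGR);cw=cam('wrist',s);cv2.imwrite(f'pics/w{sys.argv[1]}.png',im)
T=[.5848,.247,np.radians(16.1)]
pts=[[a*.085,b*.1,.02] for a in(-1,1) for b in(-1,1)]+[[a*.076,.0485+b*.042,.007] for a in(-1,1) for b in(-1,1)]
for q in proj(cw,world(T,pts)): cv2.drawMarker(im,tuple(int(round(v)) for v in q),(0,255,0),0,8,1)
cv2.imwrite(f'pics/w{sys.argv[1]}m.png',cv2.resize(im,None,fx=1.5,fy=1.5))
im=cv2.cvtColor(read_camera('side'),cv2.COLOR_RGB2BGR);cv2.imwrite(f'pics/side{sys.argv[1]}.png',cv2.resize(im[80:210,150:330],None,fx=4,fy=4,interpolation=cv2.INTER_CUBIC))
im=cv2.cvtColor(read_camera('top'),cv2.COLOR_RGB2BGR);cv2.imwrite(f'pics/top{sys.argv[1]}.png',cv2.resize(im[100:240,110:360],None,fx=3,fy=3,interpolation=cv2.INTER_CUBIC))
E
python3 tray.py 10
```

```text
13.7 [0.5756 0.2924 0.2114] 106.23516881946402 [-1.    -0.    -0.001] 0.046588545302378284 [-0.1 -1.  -2.1]
```

View pics/w10m.png

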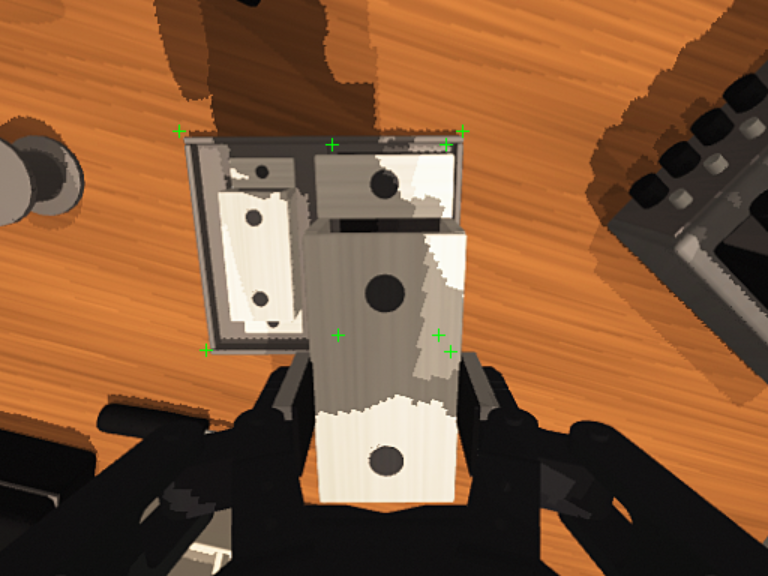

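View pics/side10.png

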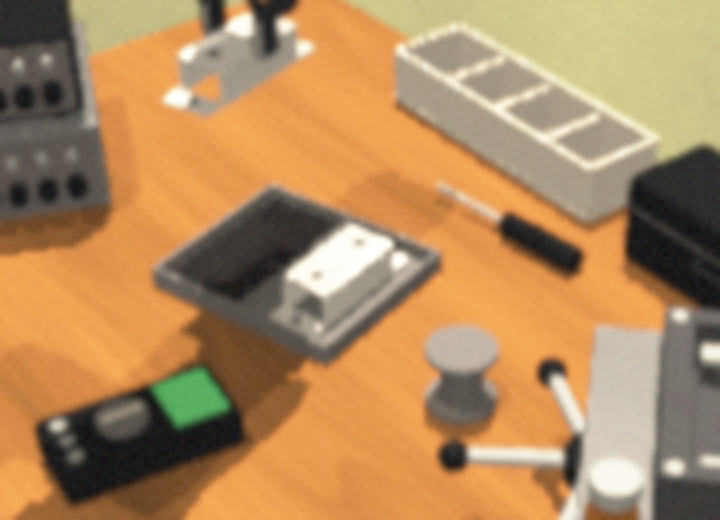

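```bash
python3 - <<'E'
from fit import *
cw=cam('wrist')
w=onz(cw,(np.array([[186,139],[464,136],[212,353]])+.5)/1.5-.5,.02);print(w.round(4))
print(np.linalg.norm(w[0]-w[1]),np.linalg.norm(w[0]-w[2]))
c=(w[1]+w[2])/2;y=(w[1]-w[0]);x=w[2]-w[0];print('centre',c,np.degrees(np.arctan2(y[1],y[0])),np.degrees(np.arctan2(x[1],x[0])))
E
```

```text
[[0.5359 0.1325 0.02  ]
 [0.4788 0.3221 0.02  ]
 [0.6964 0.179  0.02  ]]
0.19802816606778345 0.16709097345828525
centre [0.58760866 0.25058206 0.02      ] 106.75422819260841 16.173329381878027
```

Emit:
step_arm([
  [[0, 0, 0], [3, 0.2, 0.15], 4.2],
  [[0, 0, 0], [4, 0.2, 0.15], 4.2],
  [[0, 0, 0], [4, 0, 0], 4.2],
  [[0, 0, 0], [3, 0, 0], 4.2],
  [[0, 0, 0], [2, 0, 0], 4.2],
  [[0, 0, 0], [1.2, 0, 0], 4.2],
  [[0, 0, 0], [0.5, 0, 0], 4.2],
  [[0, 0, 0], [0, 0, 0], 4.2],
  [[0, 0, 0], [0, 0, 0], 4.2],
  [[0, 0, 0], [0, 0, 0], 4.2],
])

```text
clock: 14.85
tcp_pos: [0.5785, 0.2982, 0.0363]
orientation: [0.701, -0.1, 0.699, 0.1]
wrist_force: [-0.1, -0.4, -2.2]
finger_gap: 0.0463
```

```bash
python3 tray.py 11
```

```text
14.85 [0.5785 0.2982 0.0363] 106.25279239822387 [-1.     0.     0.003] 0.046258272661580814 [-0.1 -0.4 -2.2]
```

View pics/w11m.png

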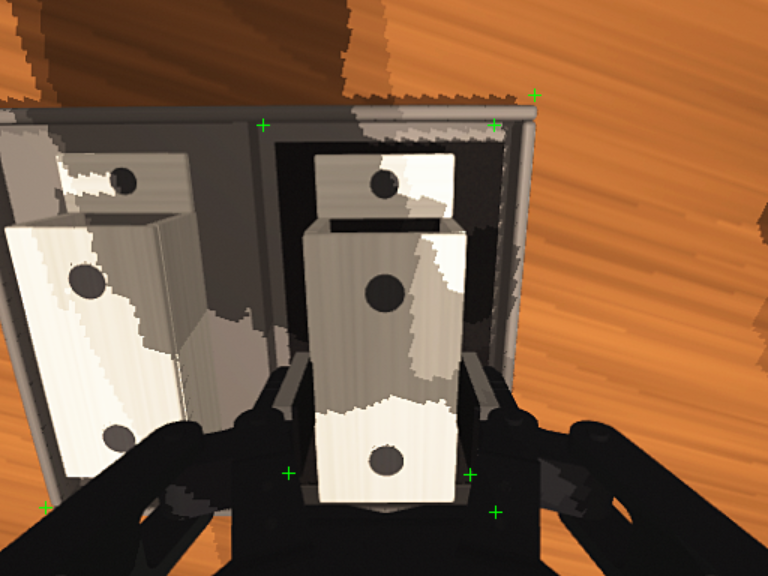

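View pics/side11.png

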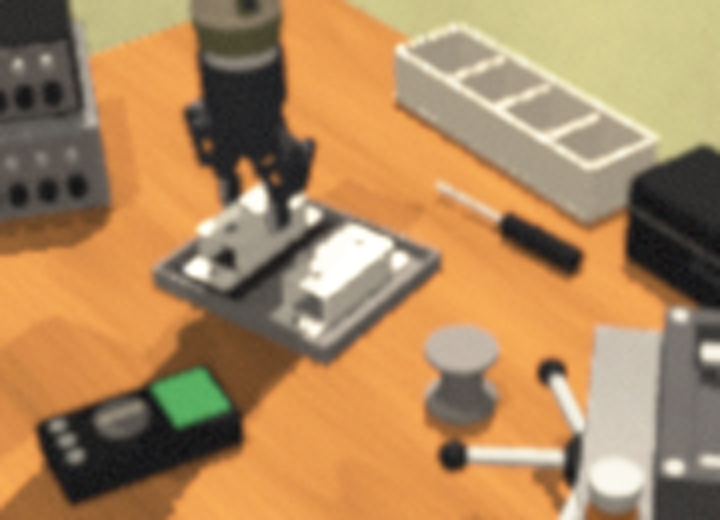

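```bash
python3 - <<'E'
from h import *
s=get_state();cw=cam('wrist',s);M=q2R(s['orientation'])
for z,px in((.007,[[276,143],[505,142]]),(.0205,[[315,154],[454,154]]),(.02,[[534,107]])):
    print(z,((onz(cw,(np.array(px)+.5)/1.5-.5,z)-s['tcp_pos'])@M*1000).round(1))
E
```

```text
0.007 [[ 28.5 -39.7 -77.9]
 [ 28.6  44.  -78.4]]
0.0205 [[ 15.1 -23.5 -74.1]
 [ 15.1  23.6 -74.2]]
0.02 [[ 15.5  49.5 -89.2]]
```

Emit:
step_arm([
  [[0, 0, 0], [0.3, 0.1, 0.1], 4.2],
  [[0, 0, 0], [0.2, 0.1, 0.1], 4.2],
  [[0, 0, 0], [0.15, 0, 0], 4.2],
  [[0, 0, 0], [0.1, 0, 0], 4.2],
  [[0, 0, 0], [0.1, 0, 0], 4.2],
  [[0, 0, 0], [0, 0, 0], 4.2],
  [[0, 0, 0], [0, 0, 0], 4.2],
  [[0, 0, 0], [0, 0, 0], 4.2],
  [[0, 0, 0], [0, 0, 0], 4.2],
  [[0, 0, 0], [0, 0, 0], 4.2],
])

```text
clock: 16.0
tcp_pos: [0.5786, 0.3004, 0.0271]
orientation: [0.7, -0.1, 0.7, 0.1]
wrist_force: [-3.8, -1.2, 5.9]
finger_gap: 0.0466
```

Emit:
step_arm([
  [[0, 0, 0], [0, 0, 0], 5.0],
  [[0, 0, 0], [0, 0, 0], 5.4],
  [[0, 0, 0], [0, 0, 0], 5.8],
  [[0, 0, 0], [0, 0, 0], 5.8],
  [[0, 0, 0], [-0.5, 0, 0], 5.8],
  [[0, 0, 0], [-1.5, 0, 0], 5.8],
  [[0, 0, 0], [-4, 0, 0], 5.8],
  [[0, 0, 0], [-4.5, 0, 0], 5.8],
  [[0, 0, 0], [-4.5, 0, 0], 5.8],
  [[0, 0, 0], [0, 0, 0], 5.8],
])

```text
clock: 17.0
tcp_pos: [0.5825, 0.3018, 0.1847]
orientation: [0.705, -0.099, 0.695, 0.101]
wrist_force: [0.7, 0.0, 0.9]
finger_gap: 0.058
```

```bash
python3 tray.py 12;python3 - <<'E'
from h import *
im=cv2.cvtColor(read_camera('side'),cv2.COLOR_RGB2BGR);cv2.imwrite('pics/sidef.png',im)
E
```

```text
17.0 [0.5825 0.3018 0.1847] 106.25833097417534 [-1.     0.001  0.013] 0.058035386083298994 [0.7 0.  0.9]
```

View pics/w12m.png

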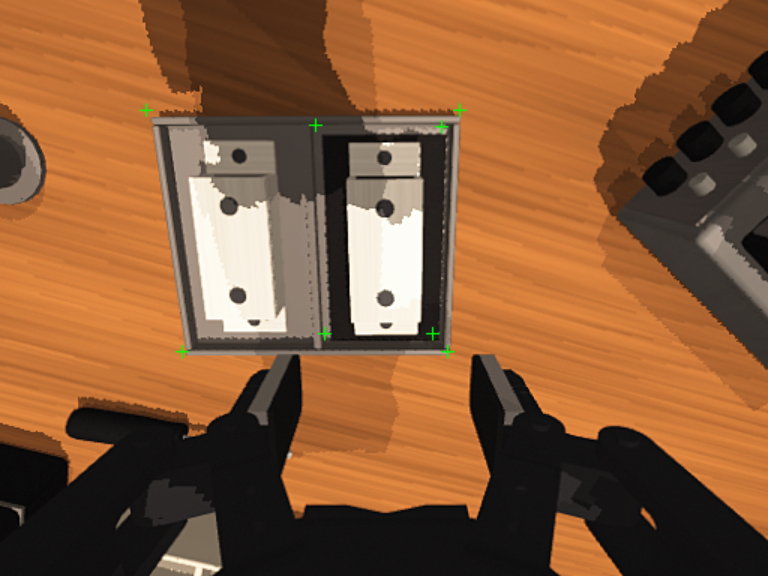

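View pics/side12.png

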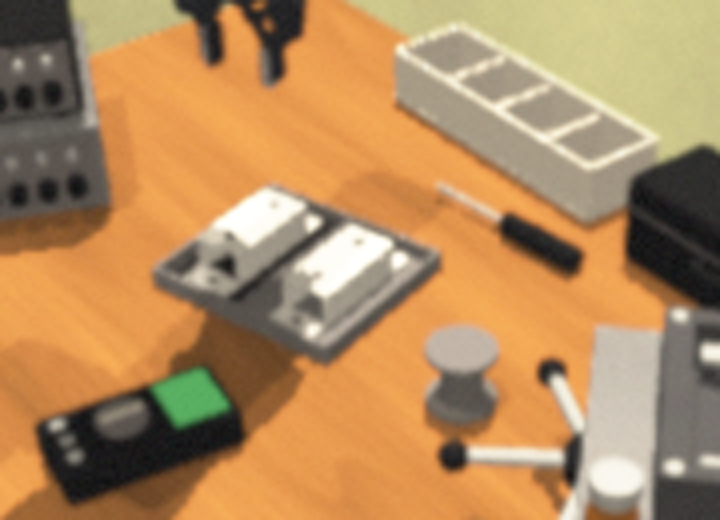

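View pics/sidef.png

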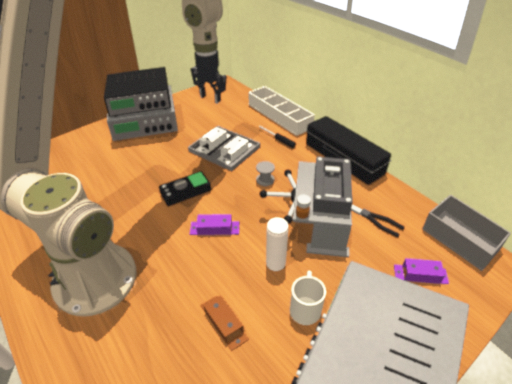

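```bash
python3 -c "
from workcell import *
print(hand_in())"
```

```text
the job is handed in; nothing more can be done
None
```

The bracket is out of the die and lying flat on its feet on the rubber liner in the free bay, and the job was handed in at about 17 s. `hand_in` reports no verdict, so the checks below are from my own pictures and readings.

- **Knob:** I wound it with closed fingers in three strokes, each on the next arm. On the last push it stopped moving and the force rose to about 16 N. I took that as the stop.
- **Lift and placing:** I gripped the bracket across its width, lifted it clear, carried it to the tray and lowered it until the wrist force showed contact. Only then did I open the fingers and retreat upward.
- **Bracket:** The last pictures show it flat and centred on the liner. I measured it about 2 mm from the liner's centre just before letting go, and corrected for that on the way down.
- **Ejector:** The knob's ball appears at the same place in the last side picture as right after the winding, so the ejector is still up.
- **Bystanders:** The old bracket and everything else look undisturbed in the pictures. I did not measure how far each had moved.
- **Robot:** The fingers are about 14 cm above the bracket and touching nothing.
- **Small disagreements:** My first tray and die positions, from the overhead and side cameras, were 3–5 mm off what the wrist camera later showed, and I used the wrist values. The gripper read a 46.5 mm gap on the 48 mm wide bracket, but the grip held.

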